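# Mix a sample tube on the touch mixer

### The job

Wind the touch mixer's run timer: swing its sprung lever (red knob) all the way to its stop and let it spring back home. Then take the one capped tube out of the white rack, set its tip in the black rubber cup and press it straight down, upright, until the sprung cup is fully home on its stop, firmly but without forcing it. Finish still gripping the tube and holding the cup down on its stop; leave the open tubes in the rack and everything else where it is.

Things in the scene. Friction and masses are not known exactly. Their poses are not given: they have to be found in the camera images.
- timer_lever (a joint): Winding lever of the run timer, on the left half of the mixer's deck; hinge about the vertical axis at point lever_hinge. 0 rad = home (lever points to the front left of the mixer), 1.15 rad = its hard stop (points to the back left); it grows as the knob is swung away from the mixer's front, clockwise seen from above. A spring drives it home: about 1.5 N at the knob to start it, 4 N at the stop; let go, it is home again in about 1 s.
- lever_knob (a point): Middle of the upright red knob on the lever's end: 13 mm thick, 26 mm tall (13 mm above and below this point), 52 mm from the lever's hinge axis. It turns with the lever. Below it are only the lever's thin arm and the mixer's deck, 31 mm under this point.
- lever_hinge (a point): Point on the lever's vertical hinge axis at the height of the knob's middle. The knob moves on a circle of 52 mm radius round it; a black drum of 34 mm radius lies below the lever. Axes as the mixer's.
- mixer: Touch mixer, fixed to the bench, white housing 128 x 196 x 78 mm (x, y, z), origin under its centre on the bench; its front (speed knob and switch, out of use here) faces its -x, its +y is its left. The cup stands on the right half of its deck, the timer on the left half.
- cup_mouth (a point): Centre of the mouth of the black rubber cup, 43 mm outer diameter, on the mixer's deck. The mouth is a cone open upward, 30 mm wide at this point, narrowing to 8 mm at a flat floor 14 mm below. The point moves down with the cup; it stands 119 mm above the bench when the cup is up. Axis straight up.
- mixer_cup (a joint): Travel of the sprung cup straight down, m: 0 = up, 0.010 = fully down on its hard stop. About 3 N start it, about 9 N on it just reach the stop, beyond that it is solid. (The shaking itself is not simulated: the cup only moves up and down.)
- tube_mid (a point): Capped 15 ml sample tube with a screw cap: 126 mm tall, body 18 mm thick with a conical tip (the lowest 22 mm), blue cap 22 mm thick on the top 13 mm. This point is on its axis, 63 mm above its tip; its z axis points to the cap. About 20 g. At the start it stands in one of the rack's places, tip 6 mm above the bench.
- tube_tip (a point): The capped tube's lowest point, at the end of its cone, on its axis.
- tube_rack: White plastic rack, fixed, 50 x 184 x 73 mm (x, y, z), origin under its centre on the bench. Four places in a row along its y at -63, -21, +21 and +63 mm, square holes 20 mm wide in tiers up to 73 mm above the bench; one place is empty. Tubes lift straight out.
- open_tube_1_mid (a point): Open tube without a cap, 18 mm thick, 124 mm tall, standing in the rack; point on its axis, 62 mm above its tip. To be left.
- open_tube_2_mid (a point): Second open tube without a cap, like the first. To be left.
- dropper_bottle: Small brown dropper bottle, 33 mm wide, 79 mm tall; origin under its centre. A bystander, to be left.
- bowl: White porcelain bowl standing upside down, 102 mm wide, 54 mm tall; origin under its centre. A bystander, to be left.
- dish_lid: Glass dish lid lying upside down, 78 mm wide, 12 mm tall; origin under its centre. A bystander, to be left.
- marker: Felt marker with a red and white barrel, lying, 139 x 17 x 19 mm (x along it); origin under its centre. A bystander, to be left.
Mind the look-alikes: they are no part of the job. Of the things that look like the mixer, the larger one is meant.

How it is judged (in metres and radians):
On the way, in this order (a step that is already met when the one before it is completed fails the run):
1. the timer lever has been swung to its stop (value of joint timer_lever above 1.08 rad), for 0.1 s.
2. the lever has been let go and is back home (value of joint timer_lever below 0.1 rad and contact force between the fingers and mixer below 0.1 N), for 0.2 s.
3. the capped tube is lifted out of the rack in the gripper (height (world z) of tube_tip above 0.075 m and contact force between the fingers and capped_tube above 0.5 N), for 0.1 s.
4. the tube presses the cup down to its stop (value of joint mixer_cup above 0.009 m and contact force between capped_tube and mixer_cup above 5 N), for 0.2 s.
At the end, for the whole second after the job is handed in: Lever home (<0.1 rad). Capped tube gripped (>2 N), upright within 0.2 rad, at rest, tip in the cup (within 9 mm of its axis, 4 mm or more below the mouth), pressing the cup over 9 of 10 mm down with 5 to 35 N; fingers clear of the mixer. Open tubes upright, moved <20 mm (all of step 4 and contact force between capped_tube and mixer_cup below 35 N and contact force between the fingers and capped_tube above 2 N and contact force between the fingers and mixer below 0.5 N and horizontal distance between tube_tip and cup_mouth below 0.009 m and z of tube_tip in the frame of cup_mouth below -0.004 m and angle between each of tube_mid, open_tube_1_mid, open_tube_2_mid's own z axis and vertical below 0.2 rad and linear speed of capped_tube below 0.02 m/s and value of joint timer_lever below 0.1 rad and distance of each of open_tube_1_mid, open_tube_2_mid from where it was at the start of the episode below 0.02 m); the arm keeps its last pose, push and grip.
It fails at once if the tube is forced into the cup with more than 40 N (contact force between capped_tube and mixer_cup above 40 N).
It fails at once if an open tube is pulled out of the rack or shoved (over 20 mm) (distance of any of open_tube_1_mid, open_tube_2_mid from where it was at the start of the episode above 0.02 m).
It fails at once if another thing on the bench (bowl, dish lid, dropper bottle, marker) is shifted by more than 20 mm (distance of any of dropper_bottle, bowl, dish_lid, marker from where it was at the start of the episode above 0.02 m).
It also fails if it takes over 70 s, if anything falls off the work surface, if the arm or the gripper's body presses on something with over 40 N, if the wrist force passes 120 N, or if a joint passes its speed limit or range.

### The arm

A 6-joint arm with a two-finger parallel gripper is mounted at the origin on a cart in front of the work surface, level with it; the furniture and walls round the work are solid. World frame = base frame: x ahead of the robot, y to its left, z up, the work surface at z = 0. Lengths are in mm, angles in rad, forces in N, time in s.
With the tool pointing down it reaches from about 400 to 925 mm from the base axis. Payload 12.5 kg.
Tool frame: the origin (TCP) lies midway between the tips of the shut fingers; the grasp point (between the pads) lies 19 mm behind it; x points along the fingers, y is the direction in which the jaws open and shut, and the axes are right-handed (so a half turn about x gives the same grasp; the last joint's range is limited). The gripper opens to 95 mm and grips with 3 to 60 N. Pads are 20 mm wide; open, the fingers measure 119 mm over their backs; the gripper's body (75 mm by 180 mm) begins 59 mm behind the grasp point.
Start: joints at [-1.403, 0.491, 1.559, -0, 1.092, -0.106], TCP at [169.017, -601.731, 214.661] pointing down, gripper open.
Joint ranges: [-3.1, 3.1], [-0.84, 2.19], [0.05, 2.79], [-1.13, 4.28], [0.06, 2.93], [-2.69, 2.69]. Speed limits (rad/s): [2.22, 2.22, 2.79, 3.14, 3.14, 3.14].

### API

Orientations are given as [roll, pitch, yaw] about the fixed x, y, z axes, in that order (R = Rz(yaw) Ry(pitch) Rx(roll)).
In Python, from cell import state, read_camera, job_done gives the robot as it stands.
- The arm moves only by the tool move_arm, never from a script. Its argument "targets" is a list of rows, each a list of 7 numbers: the shift along the world's x, y, z in m, then the turn, a rotation vector about the world's x, y, z in degrees, then the gripper's target within -1 to 1 (fully open at 1, half-way at 0, shut at -1). In form: [[dx, dy, dz, wx, wy, wz, hand], ...]. A call has 1 to 10 rows; each row is the pose to reach, as a shift and turn from the pose commanded when the call began; what a row does not reach only later rows make up. A row lasts 1/10 s, in which the tool goes at most 50 mm and 8.59 degrees, less where a joint would pass 70% of its speed; a pose out of reach is approached as far as the arm can. A call with a gripper value outside its range is refused whole. The fingers move at their own pace and stop on an object; the grip force is fixed at half the most. Time passes only in rows, so rows that repeat a pose let the fingers close. It gives the time, the measured TCP pose, the force and the opening at its end, in the units of the state.
- state(): the state, without advancing time (a new reading comes with each control period).
- read_camera(name): name is "scene" or "side" or "wrist"; returns a dict with "img" (384x512x3 uint8, blue, green, red), "mtx" (3x3 intrinsics, pixels), "cam_to_world" (4x4, takes a point from camera to world coordinates); the wrist camera has in their place "mount" (4x4, takes a point from camera to tool coordinates, whose origin is the TCP and whose axes are the tool frame's). Camera axes: x right, y up, looking along -z (the intrinsics and any distortion apply to the point x, -y, -z); pixel columns grow to the right and rows downward; lengths in mm; the calibration is good to about 2 mm. A picture is of the moment at which its call begins: read the wrist's pose just before it. There is no depth.
- job_done(): hands the job in, once; it reports no verdict.
The state is a dict: "t": time; "joints": joint angles; "qvel": joint speeds; "tau": joint torques, N m; "eef_pos": TCP position; "tcp_rot": TCP orientation; "ft_force": force on the tool from outside, world axes, zero at the start; "moment": the same for the moment, N m; "opening": opening from 0.0 (shut) to 1.0 (fully open).
Only numpy, scipy, OpenCV 4.12 (cv2) and the standard library are available. Lean on these libraries where they do the work, as an engineer would, in place of code of your own. Each camera call takes 0.05 s, during which the arm holds its last target.

## Working session

There is one attempt and no reset: what is moved stays moved. The work goes in short steps, Python scripts to look and compute and a tool call to move; the robot and the scene stay as the last step left them, time stands still between calls to the robot, and variables do not carry over. Pictures are saved under pics/ and viewed, and the job is handed in when it is done.

Besides the shell and the picture viewer there is one more tool, called after ">>>" as name(argument=value, ...) on one line, values as JSON. move_arm: Moves the arm, as the interface text tells. Its arguments: {"type":"object","properties":{"targets":{"type":"array"}},"required":["targets"]}

```bash
mkdir -p pics; ls; python3 - <<'E'
from cell import state, read_camera
import cv2
s=state();print(s)
for n in ["scene","side","wrist"]:
    c=read_camera(n);cv2.imwrite(f"pics/{n}0.png",c["img"]);print(n,{k:v.tolist() for k,v in c.items() if k!="img"})
E
```

```text
pics
{'t': 0.0, 'joints': array([-1.40257218e+00,  4.91545086e-01,  1.55947591e+00, -1.47964093e-05,
        1.09169440e+00, -1.05604051e-01]), 'qvel': array([-0.00114009,  0.00134732,  0.00049551, -0.00039695,  0.00061739,
       -0.00088144]), 'tau': array([-3.25188375e-05, -6.12640500e+01, -2.58177978e+01,  6.92064967e-02,
        4.81839781e-02, -8.83274083e-05]), 'eef_pos': array([ 168.98468875, -601.45561097,  214.06163038]), 'tcp_rot': array([-1.66471273,  1.56967351,  1.75071495]), 'ft_force': array([ 0.76414424, -0.40097754,  0.01985939]), 'moment': array([-0.03515922,  0.07012633,  0.00636005]), 'opening': 0.9992602507498094}
scene {'mtx': [[417.0550464433121, 0.0, 254.91643795938984], [0.0, 417.0550464433121, 184.04570771419893], [0.0, 0.0, 1.0]], 'cam_to_world': [[0.48585120168288626, 0.37145007833516613, -0.7911848387880637, -390.3807031246831], [-0.8736358868740098, 0.2339564916576436, -0.4266435247101602, -536.353253132479], [0.026626058460793287, 0.8984927374865341, 0.43818016122914166, 616.6089524532297], [0.0, 0.0, 0.0, 1.0]]}
side {'mtx': [[464.0187904370612, 0.0, 257.79614586484246], [0.0, 464.0187904370612, 197.86969021583047], [0.0, 0.0, 1.0]], 'cam_to_world': [[0.9971484557978089, 0.06709369792543148, -0.03454551778069643, 478.75464981501096], [-0.07523438750141716, 0.8480720645082641, -0.5245126884432608, -883.426980845789], [-0.005894407292685898, 0.5256160281987048, 0.8507015027983001, 1496.0246747808721], [0.0, 0.0, 0.0, 1.0]]}
wrist {'mtx': [[286.2130073836017, 0.0, 264.40212980238846], [0.0, 286.2130073836017, 187.0152345735182], [0.0, 0.0, 1.0]], 'mount': [[0.0002862041408335964, 0.23423197604375048, -0.9721806928168382, -169.29876013395108], [0.9999998425722327, 0.00040217650930949385, 0.00039129217138516285, 0.1396597978372549], [0.0004826413759692643, -0.9721806517580431, -0.2342318240645514, -65.80432840962104], [0.0, 0.0, 0.0, 1.0]]}
```

View pics/scene0.png

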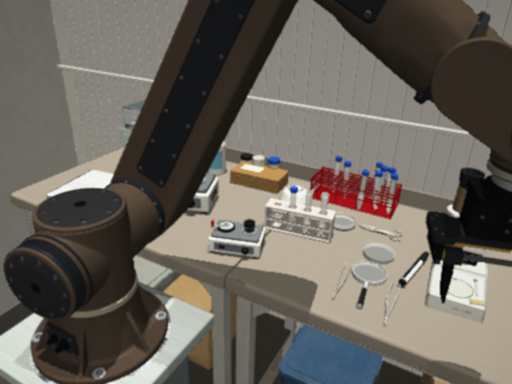

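View pics/side0.png

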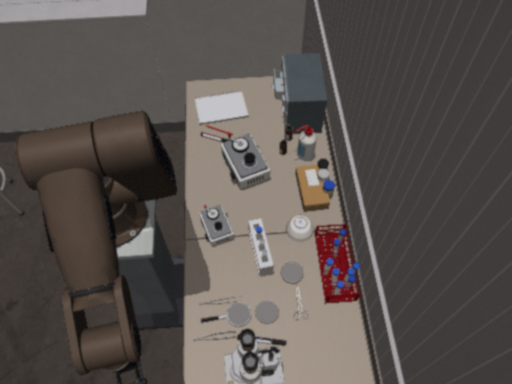

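View pics/wrist0.png

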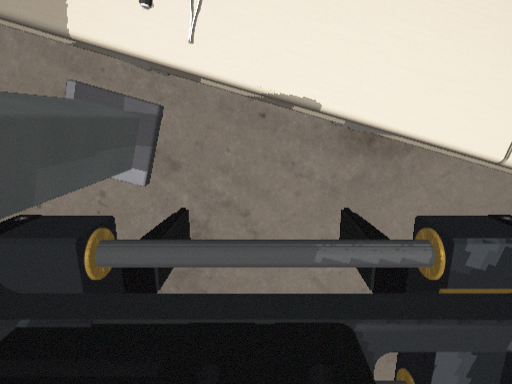

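```bash
cat > h.py <<'E'
import numpy as np, cv2
from scipy.spatial.transform import Rotation as R
from cell import state, read_camera
def cam(n):
    s=state(); c=read_camera(n); M=c.get("cam_to_world")
    if M is None:
        T=np.eye(4);T[:3,:3]=R.from_euler('xyz',s["tcp_rot"]).as_matrix();T[:3,3]=s["eef_pos"];M=T@c["mount"]
    return c["img"],np.array(c["mtx"]),np.array(M)
def ray(K,M,u,v):
    d=np.linalg.inv(K)@[u,v,1]; d=M[:3,:3]@[d[0],-d[1],-d[2]]
    return M[:3,3],d/np.linalg.norm(d)
def onz(K,M,u,v,z):
    o,d=ray(K,M,u,v); return o+d*(z-o[2])/d[2]
def tri(rs):
    A=0;b=0
    for o,d in rs:
        P=np.eye(3)-np.outer(d,d);A=A+P;b=b+P@o
    x=np.linalg.solve(A,b);return x,[np.linalg.norm((np.eye(3)-np.outer(d,d))@(x-o)) for o,d in rs]
def proj(K,M,p):
    q=M[:3,:3].T@(np.array(p)-M[:3,3]);q=K@[q[0],-q[1],-q[2]];return q[:2]/q[2]
def crop(img,x0,y0,x1,y1,f,name):
    cv2.imwrite("pics/"+name,cv2.resize(img[y0:y1,x0:x1],None,fx=f,fy=f,interpolation=cv2.INTER_CUBIC))
E
python3 - <<'E'
from h import *
i,K,M=cam("side");crop(i,180,90,350,290,3,"side_c.png")
for n,p in dict(big=(245,158),small=(216,223),rack=(260,245),redcap=(309,131)).items(): print(n,onz(K,M,*p,80))
i,K,M=cam("scene");crop(i,170,130,420,290,3,"scene_c.png")
E
```

```text
big [501.28130087 170.5449619   80.        ]
small [ 383.82157239 -101.21411516   80.        ]
rack [ 529.60403072 -197.40607345   80.        ]
redcap [760.36627043 282.1492316   80.        ]
```

View pics/side_c.png

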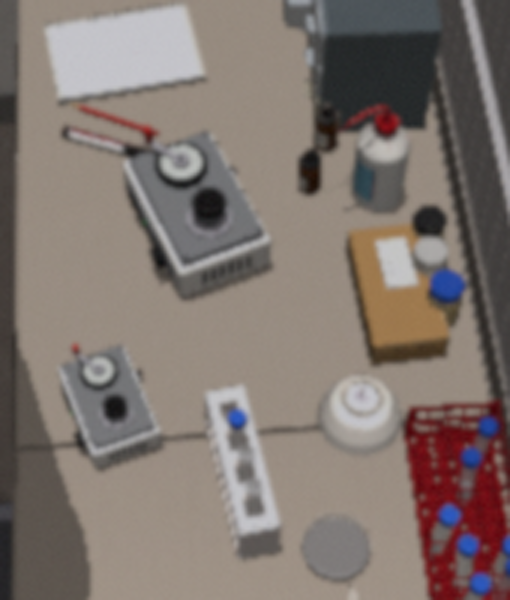

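View pics/scene_c.png

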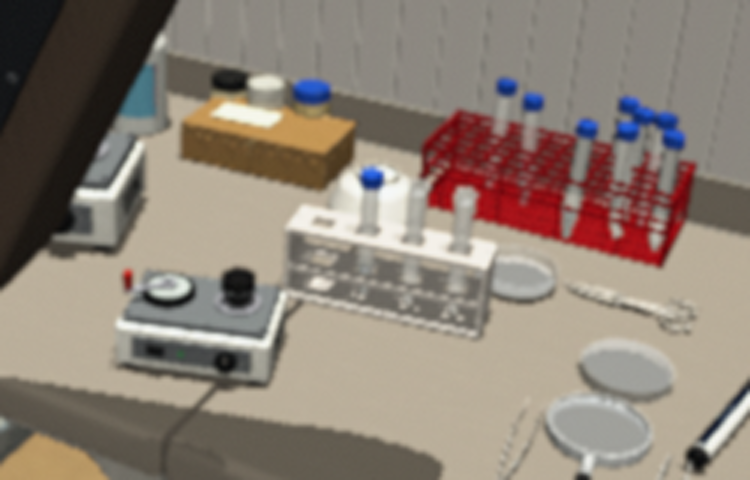

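```bash
python3 - <<'E'
from h import *
s=state();print(R.from_euler('xyz',s["tcp_rot"]).as_matrix().round(3))
i,K,M=cam("side")
for n,p in dict(hub=(240,144),cup=(249,159),knob=(230,134),cap=(259,229),c1=(222,145),c2=(247,134),c3=(269,170),c4=(241,184)).items(): print(n,onz(K,M,*p,{'cap':130,'knob':109,'cup':119}.get(n,78)).round())
E
```

```text
[[-0.     0.27  -0.963]
 [ 0.    -0.963 -0.27 ]
 [-1.    -0.    -0.   ]]
hub [486. 241.  78.]
cup [515. 136. 119.]
knob [450. 268. 109.]
cap [ 529. -163.  130.]
c1 [416. 241.  78.]
c2 [516. 288.  78.]
c3 [587. 109.  78.]
c4 [480.  55.  78.]
```

>>> move_arm(targets=[[0.035, 0.032, 0.005, 0, 0, 8, -1], [0.07, 0.065, 0.01, 0, 0, 16, -1], [0.105, 0.1, 0.015, 0, 0, 24, -1], [0.14, 0.135, 0.02, 0, 0, 32, -1], [0.172, 0.172, 0.02, 0, 0, 40, -1], [0.2, 0.21, 0.02, 0, 0, 48, -1], [0.228, 0.25, 0.02, 0, 0, 56, -1], [0.25, 0.294, 0.02, 0, 0, 64, -1], [0.27, 0.338, 0.02, 0, 0, 72, -1], [0.285, 0.384, 0.02, 0, 0, 80, -1]])

```text
t: 1.3
eef_pos: [454.8, -216.0, 234.7]
tcp_rot: [1.153, 1.57, -0.312]
ft_force: [-0.5, -1.2, -0.6]
opening: 0.216
```

>>> move_arm(targets=[[0.007, 0.047, 0, 0, 0, 8, -1], [0.014, 0.094, 0, 0, 0, 16, -1], [0.02, 0.14, 0, 0, 0, 17, -1], [0.025, 0.185, 0, 0, 0, 17, -1], [0.03, 0.23, 0, 0, 0, 17, -1], [0.03, 0.27, 0, 0, 0, 17, -1], [0.03, 0.31, 0, 0, 0, 17, -1], [0.03, 0.33, 0, 0, 0, 17, -1], [0.03, 0.33, 0, 0, 0, 17, -1], [0.03, 0.33, 0, 0, 0, 17, -1]])

```text
t: 2.3
eef_pos: [483.9, 112.2, 234.6]
tcp_rot: [-0.553, 1.571, -1.727]
ft_force: [1.4, -0.3, -0.2]
opening: -0.0
```

```bash
python3 - <<'E'
from h import *
for n in ["wrist","scene","side"]:
    i,K,M=cam(n); cv2.imwrite(f"pics/{n}1.png",i)
i,K,M=cam("side")
crop(i,190,90,330,200,5,"side1c.png")
s=state();print(s["t"],s["eef_pos"],s["joints"],s["ft_force"])
E
```

```text
2.5 [484.13803982 111.26995175 234.69126912] [ 9.28804179e-02  2.86185919e-01  1.83921773e+00 -5.18022356e-05
  1.01610410e+00 -3.01607080e-01] [ 0.57142709 -0.43368416 -0.24845718]
```

View pics/wrist1.png

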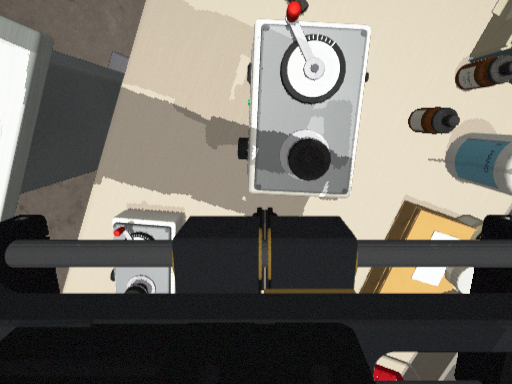

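View pics/side1c.png

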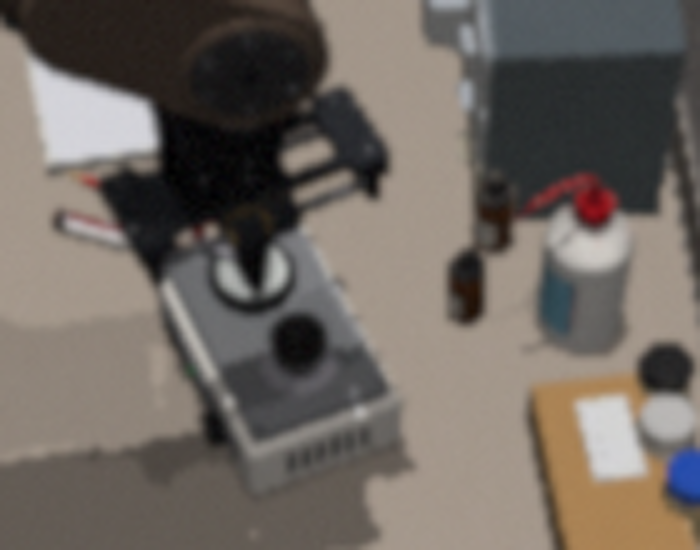

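>>> move_arm(targets=[[-0.012, 0.027, 0, 0, 0, 0, -1], [-0.025, 0.055, 0, 0, 0, 0, -1], [-0.025, 0.055, 0, 0, 0, 0, -1], [-0.025, 0.055, 0, 0, 0, 0, -1], [-0.025, 0.055, 0, 0, 0, 0, -1]])

```text
t: 3.0
eef_pos: [459.4, 166.4, 234.7]
tcp_rot: [0.811, 1.57, -0.365]
ft_force: [-0.2, -0.7, 0.9]
opening: 0.0
```

```bash
python3 - <<'E'
from h import *
i,K,M=cam("wrist"); cv2.imwrite(f"pics/wrist2.png",i); np.savez("w2.npz",K=K,M=M)
crop(i,220,0,400,210,3,"w2c.png")
s=state();print(s["t"],s["eef_pos"],s["joints"],s["ft_force"])
E
```

```text
3.05 [459.44887407 166.40953015 234.64732261] [ 2.12285735e-01  2.74366265e-01  1.85705861e+00 -1.28454170e-04
  1.01000796e+00 -1.82458125e-01] [ 0.02524266  0.54298605 -0.47866796]
```

View pics/w2c.png

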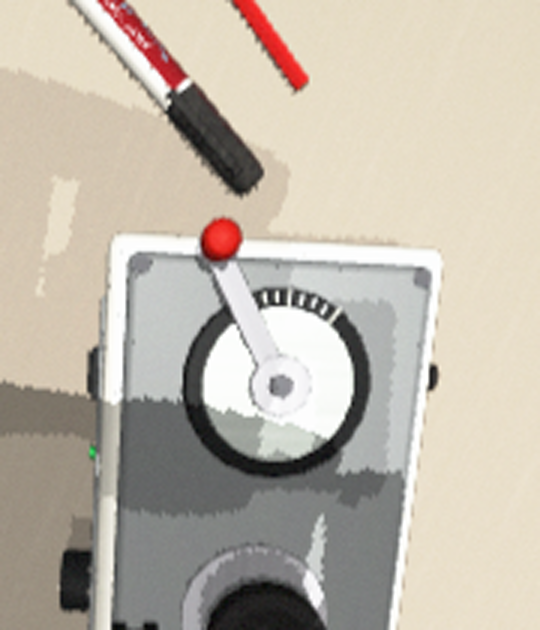

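```bash
python3 - <<'E'
from h import *
d=np.load("w2.npz");K=d["K"];M2=d["M"];M1=M2.copy();M1[:3,3]+=np.array([484.138,111.27,234.691])-np.array([459.449,166.41,234.647])
i1=cv2.imread("pics/wrist1.png");i2=cv2.imread("pics/wrist2.png")
def comps(mask,amin):
    n,l,st,c=cv2.connectedComponentsWithStats(mask.astype(np.uint8));return [(c[k].round(1).tolist(),st[k].tolist()) for k in range(1,n) if st[k][4]>amin]
for nm,i in (("1",i1),("2",i2)):
    f=i.astype(int);red=(f[...,2]>140)&(f[...,1]<70)&(f[...,0]<70)
    red[200:]=0;print(nm,"red",comps(red,15))
    g=i.max(2)<45;g[205:]=0;print("blk",comps(g,150))
    h=cv2.HoughCircles(cv2.cvtColor(i[:210],cv2.COLOR_BGR2GRAY),cv2.HOUGH_GRADIENT,1,20,param1=100,param2=18,minRadius=3,maxRadius=40);print(h[0][:14].round(1).tolist())
crop(i1,220,0,400,210,3,"w1c.png")
np.savez("w1.npz",K=K,M=M1)
E
```

```text
1 red [([293.8, 8.0], [287, 1, 14, 15, 144])]
blk [([242.5, 147.9], [238, 138, 10, 21, 197]), ([308.5, 159.2], [288, 139, 43, 41, 1333])]
[[311.5, 70.5, 32.5], [309.5, 158.5, 21.600000381469727], [481.5, 162.5, 27.100000381469727], [265.5, 52.5, 33.79999923706055], [468.5, 145.5, 30.399999618530273], [334.5, 127.5, 29.299999237060547], [436.5, 121.5, 15.800000190734863], [273.5, 111.5, 25.700000762939453], [340.5, 45.5, 23.899999618530273], [485.5, 74.5, 12.699999809265137], [274.5, 158.5, 29.299999237060547], [297.5, 2.5, 11.0], [464.5, 79.5, 10.300000190734863], [279.5, 36.5, 14.5]]
2 red [([310.0, 13.7], [298, 0, 24, 30, 178]), ([263.9, 7.5], [258, 3, 13, 11, 35]), ([274.1, 21.4], [264, 12, 18, 18, 85]), ([293.6, 78.8], [288, 73, 12, 13, 120])]
blk [([302.7, 148.8], [281, 123, 51, 36, 300]), ([244.5, 193.0], [240, 184, 10, 20, 162]), ([307.2, 200.0], [290, 194, 35, 11, 271])]
[[311.5, 127.5, 31.600000381469727], [333.5, 114.5, 33.79999923706055], [282.5, 119.5, 33.79999923706055], [306.5, 203.5, 21.0], [286.5, 162.5, 36.099998474121094], [468.5, 204.5, 30.5], [430.5, 168.5, 14.5], [277.5, 99.5, 13.800000190734863], [334.5, 174.5, 21.700000762939453], [327.5, 139.5, 21.600000381469727], [349.5, 101.5, 20.100000381469727], [466.5, 123.5, 17.399999618530273], [302.5, 174.5, 22.299999237060547], [278.5, 191.5, 21.299999237060547]]
```

View pics/w1c.png

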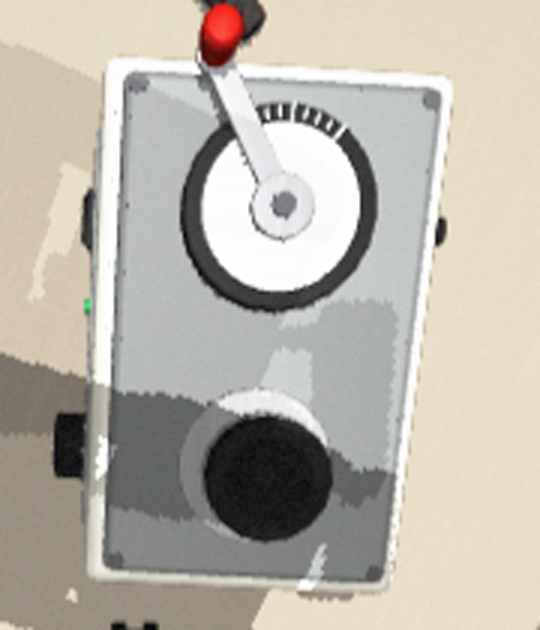

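```bash
python3 - <<'E'
from h import *
a=np.load("w1.npz");b=np.load("w2.npz");K=a["K"]
for n,p,q in (("knob",(293.8,8),(293.6,78.8)),("hub",(314.7,68),(313.7,128.7)),("cup",(309,159),(307,203.5))):
    print(n,*tri([ray(K,a["M"],*p),ray(K,b["M"],*q)]))
for n,p,z in (("FL",(255,20),78),("BL",(370.7,25.7),78),("FR",(250.7,193),78),("BR",(348,196.7),78),("cup",(309,159),119),("knob",(294,5),119)): print(n,onz(K,a["M"],*p,z).round(1))
for n,p,z in (("knob",(293.6,78.8),119),("knob",(293.6,78.8),109),("hub",(313.7,128.7),105)): print(n,onz(K,b["M"],*p,z).round(1))
i=cv2.imread("pics/side0.png");o,Ks,Ms=cam("side")
for n,p in (("cup",[512.2,136,119]),): print(proj(Ks,Ms,p))
E
```

```text
knob [446.6294445  271.22290864 114.25391405] [np.float64(0.16414783079465556), np.float64(0.16414783079462666)]
hub [487.51773867 236.85863847  93.36556319] [np.float64(0.08483499270178453), np.float64(0.08483499270185908)]
cup [531.90652652 145.83813116  33.99996822] [np.float64(1.0324135936582703), np.float64(1.032413593658355)]
FL [412.9 258.4  78. ]
BL [525.1 299.4  78. ]
FR [477.6  86.3  78. ]
BR [585.4 126.3  78. ]
cup [516.  152.1 119. ]
knob [446.2 271.9 119. ]
knob [446.3 270.4 119. ]
knob [446.7 272.  109. ]
hub [485.5 236.4 105. ]
[248.22133172 159.00285956]
```

>>> move_arm(targets=[[-0.014, 0.034, 0, 0, 0, -3.5, -1], [-0.028, 0.068, 0, 0, 0, -7, -1], [-0.041, 0.101, 0, 0, 0, -7, -1], [-0.041, 0.101, -0.03, 0, 0, -7, -1], [-0.041, 0.101, -0.06, 0, 0, -7, -1], [-0.041, 0.101, -0.09, 0, 0, -7, -1], [-0.041, 0.101, -0.115, 0, 0, -7, -1], [-0.041, 0.101, -0.131, 0, 0, -7, -1], [-0.041, 0.101, -0.131, 0, 0, -7, -1], [-0.041, 0.101, -0.131, 0, 0, -7, -1]])

```text
t: 4.1
eef_pos: [418.5, 268.0, 103.9]
tcp_rot: [-0.741, 1.571, -2.039]
ft_force: [-1.0, 0.0, 0.2]
opening: 0.007
```

```bash
python3 - <<'E'
from h import *
for n in ["wrist","scene","side"]:
    i,K,M=cam(n); cv2.imwrite(f"pics/{n}3.png",i)
crop(i,190,90,330,200,5,"side3c.png")
s=state();print(s["t"],s["eef_pos"],s["ft_force"],R.from_euler('xyz',s["tcp_rot"]).as_matrix().round(3))
E
```

```text
4.25 [418.57150331 268.33301593 104.64724575] [-0.26748102  0.84916115  0.14262095] [[ 0.002  0.963  0.27 ]
 [ 0.001  0.27  -0.963]
 [-1.     0.002 -0.   ]]
```

View pics/wrist3.png

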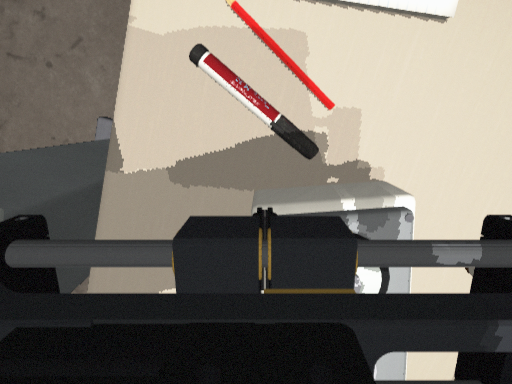

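View pics/side3c.png

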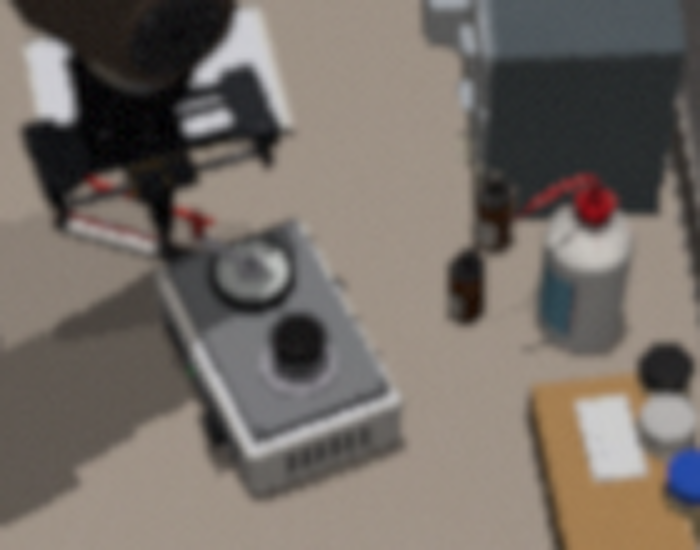

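>>> move_arm(targets=[[0.0096, 0.0027, 0, 0, 0, 0, -1], [0.0192, 0.0054, 0, 0, 0, 0, -1], [0.0289, 0.0082, 0, 0, 0, 0, -1], [0.0385, 0.0109, 0, 0, 0, 0, -1], [0.0481, 0.0136, 0, 0, 0, 0, -1], [0.0577, 0.0163, 0, 0, 0, 0, -1], [0.0577, 0.0163, 0, 0, 0, 0, -1], [0.0577, 0.0163, 0, 0, 0, 0, -1], [0.0577, 0.0163, 0, 0, 0, 0, -1]])

```text
t: 5.15
eef_pos: [475.4, 284.5, 103.7]
tcp_rot: [-1.666, 1.571, -2.963]
ft_force: [-3.5, -0.9, 0.0]
opening: 0.007
```

```bash
python3 - <<'E'
from h import *
for n in ["wrist","scene","side"]:
    i,K,M=cam(n); cv2.imwrite(f"pics/{n}4.png",i)
crop(i,190,90,330,200,5,"side4c.png")
for k in range(3):
  s=state();print(s["t"],s["eef_pos"],s["ft_force"]);cam("side")
E
```

```text
5.3 [475.43700688 284.51118749 103.70088475] [-3.94490343 -0.98584407 -1.05077129]
5.35 [475.46654799 284.48318448 103.68558312] [-3.00884517 -0.85378049 -0.78739433]
5.4 [475.51839034 284.49780324 103.65139843] [-3.88256263 -1.26810359  0.8099985 ]
```

View pics/side4c.png

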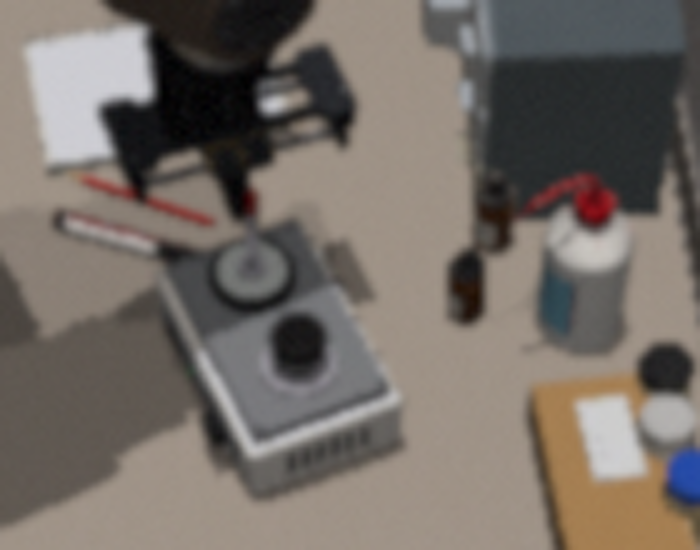

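View pics/wrist4.png

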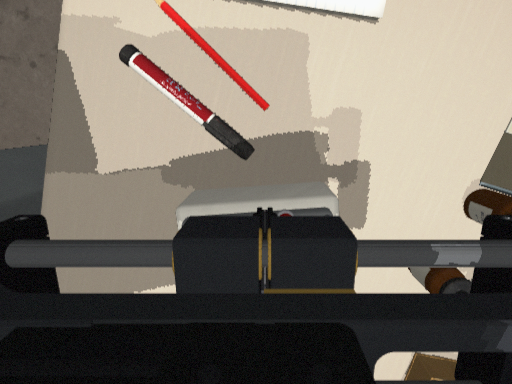

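>>> move_arm(targets=[[0.004, 0.001, 0, 0, 0, 0, -1], [0.008, 0.002, 0, 0, 0, 0, -1], [0.0115, 0.0033, 0, 0, 0, 0, -1], [0.0115, 0.0033, 0, 0, 0, 0, -1]])

```text
t: 5.85
eef_pos: [486.4, 287.1, 103.3]
tcp_rot: [-1.309, 1.568, -2.607]
ft_force: [-7.4, -6.0, 2.3]
opening: 0.007
```

>>> move_arm(targets=[[0.002, 0.0005, 0, 0, 0, 0, -1], [0.002, 0.0005, 0, 0, 0, 0, -1], [0.002, 0.0005, 0, 0, 0, 0, -1]])

```text
t: 6.15
eef_pos: [486.8, 287.2, 103.1]
tcp_rot: [-1.387, 1.564, -2.683]
ft_force: [-13.6, -7.3, 4.9]
opening: 0.008
```

>>> move_arm(targets=[[0.002, 0.0005, 0, 0, 0, 0, -1], [0.002, 0.0005, 0, 0, 0, 0, -1], [0.002, 0.0005, 0, 0, 0, 0, -1]])

```text
t: 6.45
eef_pos: [487.2, 287.2, 102.9]
tcp_rot: [-1.424, 1.561, -2.72]
ft_force: [-21.4, -9.6, 8.3]
opening: 0.003
```

```bash
python3 - <<'E'
from h import *
i,K,M=cam("side");crop(i,190,90,330,200,5,"side5c.png")
i,K,M=cam("wrist");crop(i,170,170,370,260,4,"wrist5.png")
E
```

```text
(no output)
```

View pics/side5c.png

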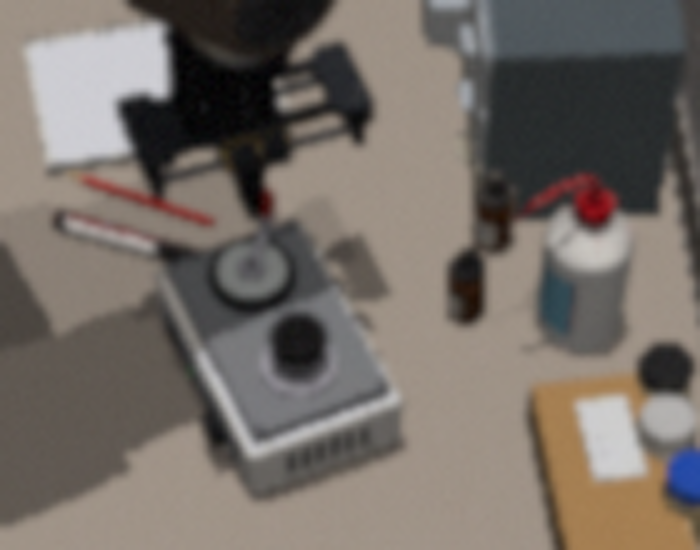

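View pics/wrist5.png

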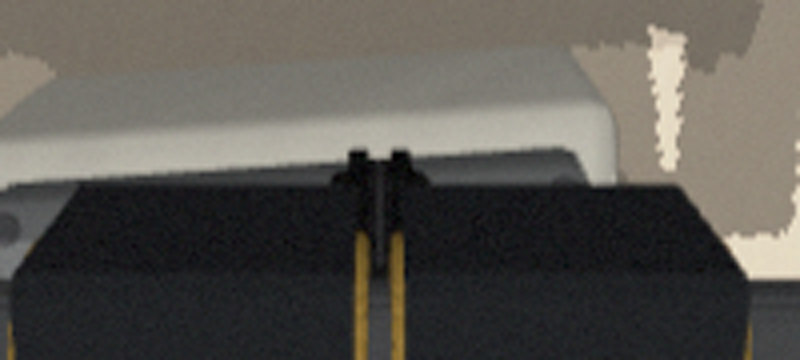

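```bash
python3 - <<'E'
from h import *
i,K,M=cam("side")
f=i.astype(int);m=(f[...,2]>70)&(f[...,2]>2.2*f[...,1])&(f[...,2]>2.2*f[...,0])
n,l,st,c=cv2.connectedComponentsWithStats(m.astype(np.uint8))
for k in range(1,n):
    if 225<c[k][0]<260 and 115<c[k][1]<150: print(c[k],st[k],onz(K,M,*c[k],112))
print(proj(K,M,[486.5,237,112]))
for a in (138.8,138.8-57.3*1.0,138.8-57.3*1.08,138.8-57.3*1.15):
    p=np.array([486.5+52*np.cos(np.radians(a)),237+52*np.sin(np.radians(a)),112]);print(a,p.round(1),proj(K,M,p).round(1))
i0=cv2.imread("pics/side0.png").astype(int);f=i0;m=(f[...,2]>70)&(f[...,2]>2.2*f[...,1])&(f[...,2]>2.2*f[...,0])
n,l,st,c=cv2.connectedComponentsWithStats(m.astype(np.uint8))
for k in range(1,n):
    if 200<c[k][0]<260 and 115<c[k][1]<150: print(c[k],st[k])
E
```

```text
[243. 129.] [243 129   1   1   1] [501.52165735 286.10743095 112.        ]
[239.81369967 139.18663019]
138.8 [447.4 271.3 112. ] [229.2 132.9]
81.50000000000001 [494.2 288.4 112. ] [241.1 128.7]
76.91600000000001 [498.3 287.7 112. ] [242.1 128.7]
72.90500000000002 [501.8 286.7 112. ] [243.1 128.9]
[228.83333333 133.83333333] [228 133   3   3   6]
```

>>> move_arm(targets=[[-0.006, -0.0015, 0.01, 0, 0, 0, -1], [-0.006, -0.0015, 0.055, 0, 0, 0, -1], [-0.006, -0.0015, 0.1, 0, 0, 0, -1], [-0.006, -0.0015, 0.13, 0, 0, 0, -1], [-0.006, -0.0415, 0.13, 0, 0, 0, -1], [0.004, -0.0815, 0.13, 0, 0, 0, -1], [0.014, -0.1215, 0.13, 0, 0, 0, -1], [0.014, -0.1515, 0.13, 0, 0, 0, -1], [0.014, -0.1515, 0.13, 0, 0, 0, -1], [0.014, -0.1515, 0.13, 0, 0, 0, -1]])

```text
t: 7.6
eef_pos: [506.0, 137.0, 234.1]
tcp_rot: [1.489, 1.569, 0.19]
ft_force: [0.2, 0.4, 0.2]
opening: 0.006
```

>>> move_arm(targets=[[0, 0, 0, 0, 0, 0, 0], [0, 0, 0, 0, 0, 0, 0], [0, 0, 0, 0, 0, 0, 0], [0, 0, 0, 0, 0, 0, 0], [0, 0, 0, 0, 0, 0, 0], [0, 0, 0, 0, 0, 0, 0]])

```text
t: 8.2
eef_pos: [505.2, 137.5, 233.6]
tcp_rot: [1.527, 1.571, 0.231]
ft_force: [-0.6, 0.2, -0.3]
opening: 0.452
```

```bash
python3 - <<'E'
from h import *
i,K,M=cam("wrist"); cv2.imwrite("pics/wrist6.png",i); np.savez("w6.npz",K=K,M=M)
s=state();print(s["t"],s["eef_pos"],s["ft_force"],s["opening"])
E
```

```text
8.25 [505.22283808 137.46165143 233.6484183 ] [ 0.5183517   0.00650455 -0.04668153] 0.4803414570347334
```

View pics/wrist6.png

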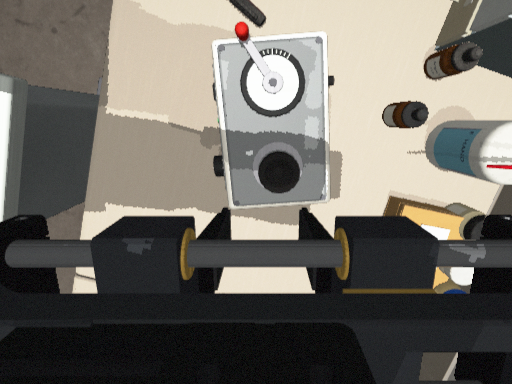

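>>> move_arm(targets=[[0.006, -0.045, 0, 0, 0, 0, 0], [0.012, -0.088, 0, 0, 0, 0, 0], [0.012, -0.088, 0, 0, 0, 0, 0], [0.012, -0.088, 0, 0, 0, 0, 0], [0.012, -0.088, 0, 0, 0, 0, 0]])

```text
t: 8.75
eef_pos: [517.1, 49.9, 233.7]
tcp_rot: [2.768, 1.571, 1.472]
ft_force: [-0.1, -0.6, 0.2]
opening: 0.501
```

```bash
python3 - <<'E'
from h import *
i,K,M=cam("wrist"); cv2.imwrite("pics/wrist7.png",i); np.savez("w7.npz",K=K,M=M)
s=state();print(s["t"],s["eef_pos"],s["ft_force"],s["opening"])
crop(i,190,0,390,210,3,"w7c.png")
crop(cv2.imread("pics/wrist6.png"),190,0,390,210,3,"w6c.png")
E
```

```text
8.8 [517.05338238  50.1713657  233.65636983] [ 0.03269784 -0.34839302 -1.53417708] 0.5004955327671947
```

View pics/w7c.png

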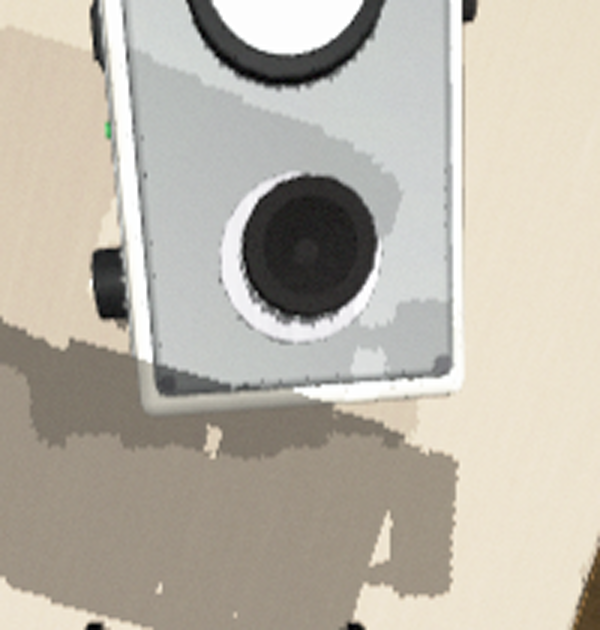

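View pics/w6c.png

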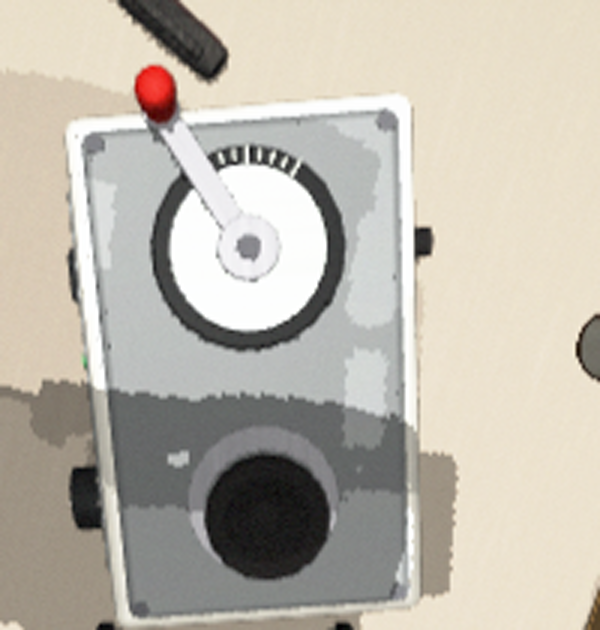

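>>> move_arm(targets=[[0.004, -0.048, 0, 0, 0, 0, 0], [0.008, -0.096, 0, 0, 0, 0, 0], [0.012, -0.144, 0, 0, 0, 0, 0], [0.016, -0.192, 0, 0, 0, 0, 0], [0.02, -0.24, 0, 0, 0, 0, 0], [0.025, -0.288, 0, 0, 0, 0, 0], [0.025, -0.288, 0, 0, 0, 0, 0], [0.025, -0.288, 0, 0, 0, 0, 0], [0.025, -0.288, 0, 0, 0, 0, 0]])

```text
t: 9.7
eef_pos: [542.3, -237.1, 233.6]
tcp_rot: [-3.005, 1.57, 1.983]
ft_force: [0.1, 0.3, 0.1]
opening: 0.502
```

```bash
python3 - <<'E'
from h import *
i,K,M=cam("wrist"); cv2.imwrite("pics/wrist8.png",i); np.savez("w8.npz",K=K,M=M)
s=state();print(s["t"],s["eef_pos"],s["ft_force"],s["opening"])
E
```

```text
9.75 [ 542.39722147 -236.96470872  233.7809301 ] [-0.12157469  0.3450971  -0.4946776 ] 0.4990371141691878
```

View pics/wrist8.png

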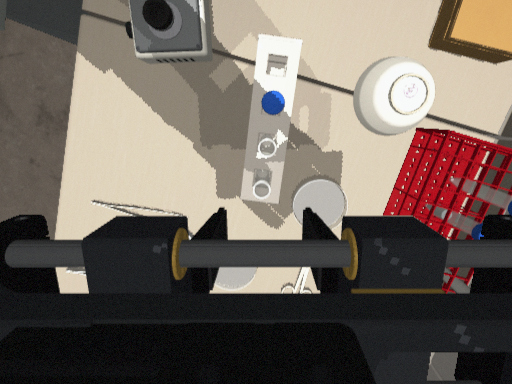

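```bash
python3 - <<'E'
from h import *
V={k:np.load(f"w{k}.npz") for k in (1,2,6,7,8)}
r=lambda k,p: ray(V[k]["K"],V[k]["M"],*p)
z=lambda k,p,h: onz(V[k]["K"],V[k]["M"],*p,h).round(1)
pc={1:(308.8,159),6:(279,171.7),7:(294,80)}
print("cup",*tri([r(k,p) for k,p in pc.items()]))
for k,p in pc.items(): print(k,z(k,p,119))
print("floor7",z(7,(190+306/3,250/3),105))
ph={1:(314.7,68),2:(313.7,128.7),6:(190+249/3,246/3)}
print("hub",*tri([r(k,p) for k,p in ph.items()]))
i=cv2.imread("pics/wrist8.png");f=i.astype(int)
m=(f[...,0]>100)&(f[...,2]<80)&(f[...,0]>1.7*f[...,1]);n,l,st,c=cv2.connectedComponentsWithStats(m.astype(np.uint8))
for k in range(1,n):
    if st[k][4]>80: print("blue",c[k],st[k],z(8,c[k],132))
for p in ((278,65),(266,147),(261,188)): print(z(8,p,130))
for p in ((260,35),(301,39),(242,199),(281,204)): print("rack corner",z(8,p,73))
crop(i,220,20,320,210,4,"w8c.png")
E
```

```text
cup [516.52220858 153.18226504 118.26069055] [np.float64(1.3778441263182999), np.float64(0.6124843052814596), np.float64(0.982678841562124)]
1 [515.8 152.  119. ]
6 [516.3 153.9 119. ]
7 [517.2 153.8 119. ]
floor7 [517.1 152.3 105. ]
hub [487.06544132 236.76963574  95.62448149] [np.float64(0.4737280459069444), np.float64(0.021043252605304354), np.float64(0.47996152167089523)]
blue [272.58765432 102.2617284 ] [262  91  22  23 405] [ 528.4 -158.6  132. ]
[ 524.2 -126.6  130. ]
[ 533.7 -199.4  130. ]
[ 539.9 -239.2  130. ]
rack corner [497.5 -93.6  73. ]
rack corner [540.2 -85.6  73. ]
rack corner [ 524.8 -272.    73. ]
rack corner [ 571.5 -265.3   73. ]
```

View pics/w8c.png

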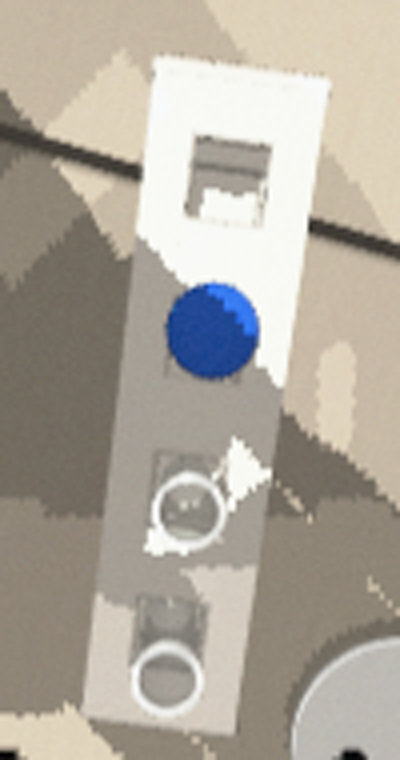

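>>> move_arm(targets=[[-0.007, 0.037, 0, 0, 0, -6.5, 0], [-0.007, 0.037, 0, 0, 0, -6.5, 0], [-0.007, 0.037, 0, 0, 0, -6.5, 0], [-0.007, 0.037, 0, 0, 0, -6.5, 0]])

```text
t: 10.15
eef_pos: [535.6, -201.3, 234.0]
tcp_rot: [0.857, 1.57, -0.551]
ft_force: [0.1, 0.4, -0.1]
opening: 0.499
```

```bash
python3 - <<'E'
from h import *
i,K,M=cam("wrist"); cv2.imwrite("pics/wrist9.png",i); np.savez("w9.npz",K=K,M=M)
s=state();print(s["t"],s["eef_pos"],s["ft_force"],s["opening"])
print(R.from_euler('xyz',s["tcp_rot"]).as_matrix().round(3))
V=np.load("w8.npz")
f=i.astype(int)
m=(f[...,0]>100)&(f[...,2]<80)&(f[...,0]>1.7*f[...,1]);n,l,st,c=cv2.connectedComponentsWithStats(m.astype(np.uint8))
for k in range(1,n):
    if st[k][4]>80:
        print(c[k],st[k],onz(K,M,*c[k],132));print(tri([ray(K,M,*c[k]),ray(K,V["M"],272.6,102.3)]))
crop(i,200,20,340,210,4,"w9c.png")
E
```

```text
10.2 [ 535.48115455 -201.65874433  233.79163227] [-0.11305267 -0.64864013 -0.00066516] 0.4985135167886069
[[ 0.     0.987  0.161]
 [-0.     0.161 -0.987]
 [-1.     0.     0.   ]]
[263.875      141.41489362] [253 131  22  22 376] [ 528.45333365 -157.93606435  132.        ]
(array([ 528.4906529 , -158.34392623,  126.78277148]), [np.float64(0.02431951710561005), np.float64(0.024319517105836713)])
[437.04081633 357.18367347] [429 351  17  14 196] [ 762.30868491 -366.37523252  132.        ]
(array([ 534.67820137, -163.94584223,  381.03309282]), [np.float64(13.016859055320259), np.float64(13.016859055320264)])
```

View pics/w9c.png

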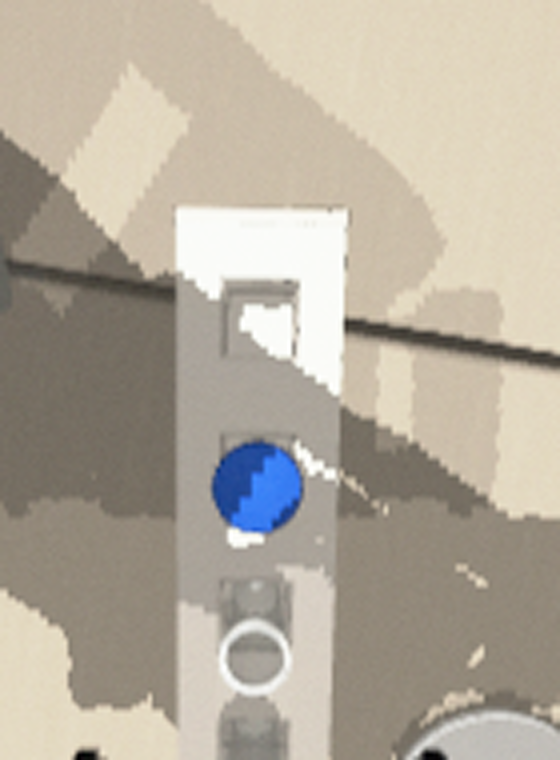

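>>> move_arm(targets=[[-0.007, 0.043, 0, 0, 0, 0, 0], [-0.007, 0.043, -0.04, 0, 0, 0, 0], [-0.007, 0.043, -0.08, 0, 0, 0, 0], [-0.007, 0.043, -0.08, 0, 0, 0, 0], [-0.007, 0.043, -0.08, 0, 0, 0, 0]])

```text
t: 10.7
eef_pos: [528.5, -159.1, 154.1]
tcp_rot: [-2.2, 1.57, 2.673]
ft_force: [0.4, -0.5, -0.1]
opening: 0.497
```

```bash
python3 - <<'E'
from h import *
i,K,M=cam("wrist"); cv2.imwrite("pics/wrist10.png",i)
s=state();print(s["t"],s["eef_pos"],s["ft_force"],s["opening"])
i,K,M=cam("side");crop(i,210,190,330,290,5,"side10c.png")
E
```

```text
10.75 [ 528.9725036  -159.30403766  155.01215606] [-0.14485501  0.14015929  1.54940212] 0.49776013925624674
```

View pics/wrist10.png

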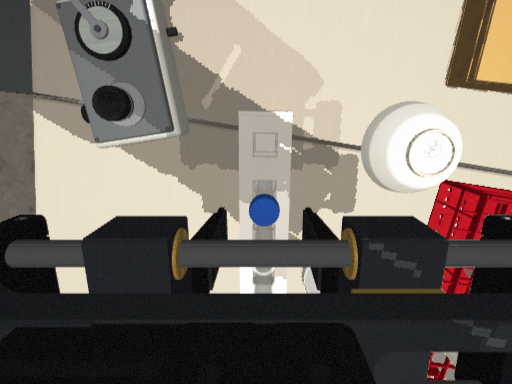

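View pics/side10c.png

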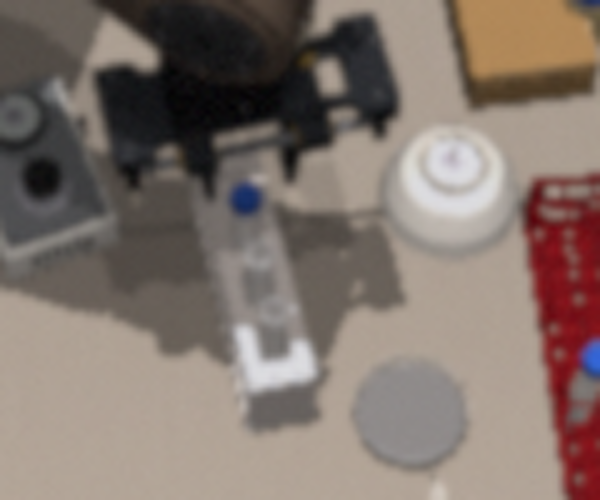

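>>> move_arm(targets=[[0, 0.001, -0.03, 0, 0, 0, 0], [0, 0.001, -0.055, 0, 0, 0, 0], [0, 0.001, -0.0745, 0, 0, 0, 0], [0, 0.001, -0.0745, 0, 0, 0, 0], [0, 0.001, -0.0745, 0, 0, 0, 0]])

```text
t: 11.3
eef_pos: [529.0, -158.1, 80.6]
tcp_rot: [1.025, 1.569, -0.386]
ft_force: [0.6, 0.1, -0.1]
opening: 0.501
```

>>> move_arm(targets=[[0, 0, 0, 0, 0, 0, -1], [0, 0, 0, 0, 0, 0, -1], [0, 0, 0, 0, 0, 0, -1], [0, 0, 0, 0, 0, 0, -1], [0, 0, 0, 0, 0, 0, -1], [0, 0, 0, 0, 0, 0, -1], [0, 0, 0, 0, 0, 0, -1]])

```text
t: 12.0
eef_pos: [528.4, -157.7, 79.4]
tcp_rot: [1.109, 1.57, -0.301]
ft_force: [0.5, 0.5, 4.4]
opening: 0.225
```

>>> move_arm(targets=[[0, 0, 0, 0, 0, 0, -1], [0, 0, 0, 0, 0, 0, -1], [0, 0, 0, 0, 0, 0, -1]])

```text
t: 12.3
eef_pos: [528.3, -157.7, 79.3]
tcp_rot: [1.094, 1.57, -0.316]
ft_force: [-0.7, 0.5, 4.1]
opening: 0.224
```

```bash
python3 - <<'E'
from h import *
i,K,M=cam("wrist"); crop(i,190,170,340,260,5,"wrist11.png")
s=state();print(s["t"],s["eef_pos"],s["ft_force"],s["opening"])
i,K,M=cam("scene");crop(i,220,150,370,270,5,"scene11c.png")
E
```

```text
12.35 [ 528.33413418 -157.68955669   79.27099687] [-0.3168718   0.09381235  4.91979544] 0.22430022179768488
```

View pics/wrist11.png

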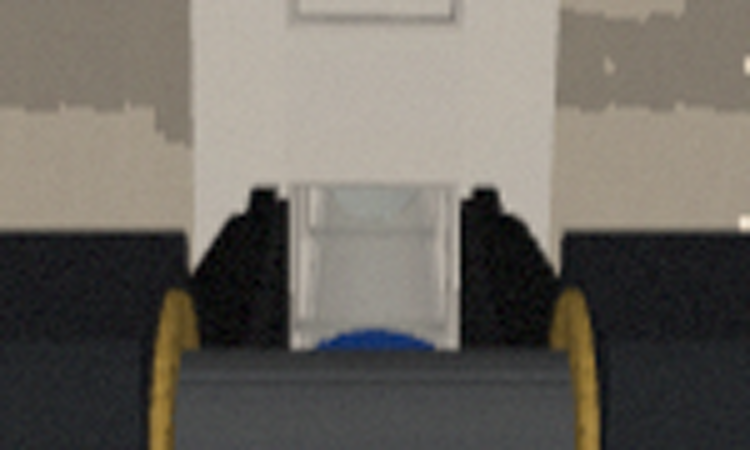

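View pics/scene11c.png

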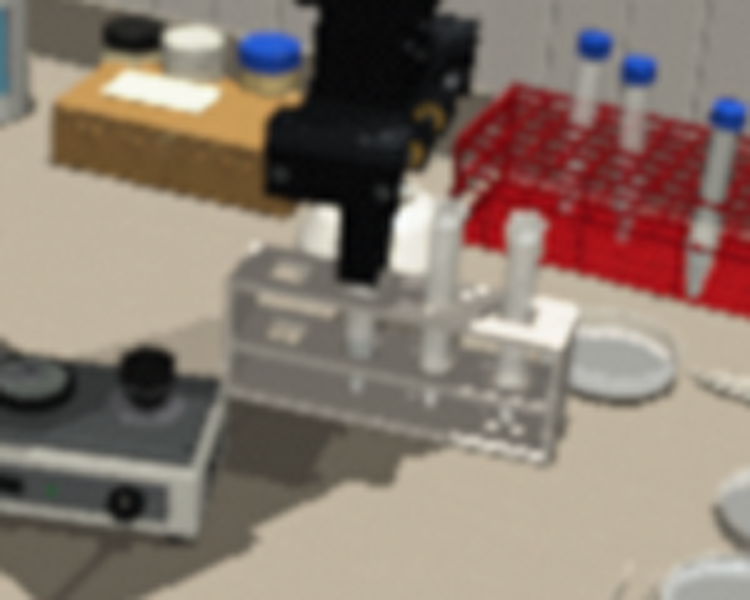

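>>> move_arm(targets=[[0, 0, 0, 0, 0, 0, -0.35], [0, 0, 0, 0, 0, 0, -0.35], [0, 0, -0.003, 0, 0, 0, -0.35], [0, 0, -0.003, 0, 0, 0, -0.35], [0, 0, -0.003, 0, 0, 0, -1], [0, 0, -0.003, 0, 0, 0, -1], [0, 0, -0.003, 0, 0, 0, -1], [0, 0, -0.003, 0, 0, 0, -1], [0, 0, -0.003, 0, 0, 0, -1]])

```text
t: 13.3
eef_pos: [528.2, -157.6, 76.2]
tcp_rot: [1.225, 1.571, -0.186]
ft_force: [0.3, 0.2, 0.1]
opening: 0.223
```

>>> move_arm(targets=[[0, 0, 0, 0, 0, 0, -0.3], [0, 0, 0, 0, 0, 0, -0.3], [0, 0, 0.015, 0, 0, 0, -0.3], [0, 0, 0.03, 0, 0, 0, -0.3], [0, 0, 0.03, 0, 0, 0, -0.3], [0, 0, 0.03, 0, 0, 0, -1], [0, 0, 0.03, 0, 0, 0, -1], [0, 0, 0.03, 0, 0, 0, -1], [0, 0, 0.03, 0, 0, 0, -1], [0, 0, 0.03, 0, 0, 0, -1]])

```text
t: 14.3
eef_pos: [528.2, -157.6, 105.8]
tcp_rot: [-2.317, 1.57, 2.556]
ft_force: [0.2, -0.4, -0.5]
opening: 0.224
```

```bash
python3 - <<'E'
from h import *
i,K,M=cam("wrist"); crop(i,190,170,340,260,5,"wrist12.png")
s=state();print(s["t"],s["eef_pos"],s["ft_force"],s["opening"])
i,K,M=cam("scene");crop(i,220,150,370,270,5,"scene12c.png")
E
```

```text
14.35 [ 528.15759936 -157.60695636  105.93093036] [-0.65886422 -0.57010082 -0.25629504] 0.22599489136054696
```

View pics/wrist12.png

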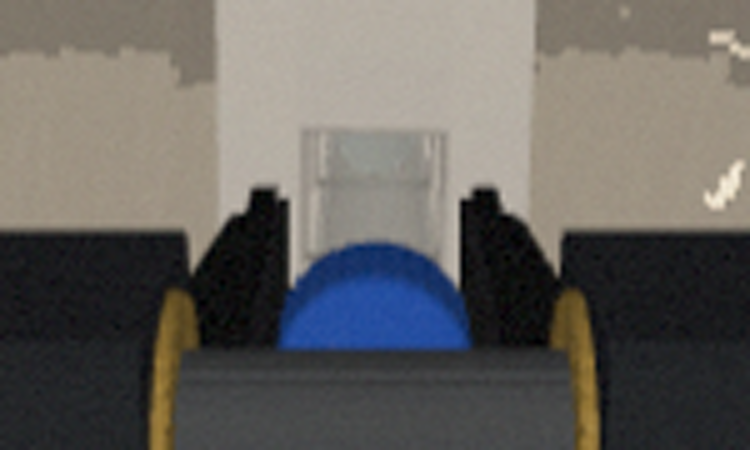

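View pics/scene12c.png

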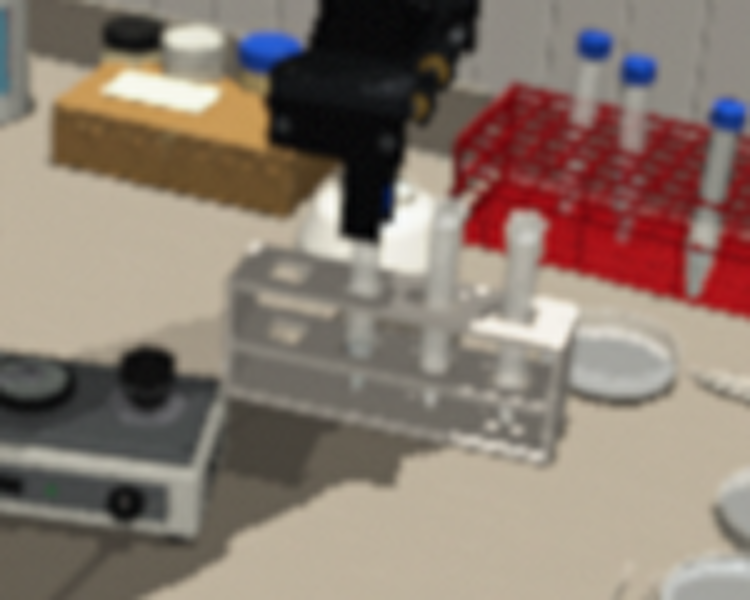

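>>> move_arm(targets=[[0, 0, 0.01, 0, 0, 0, -1], [0, 0, 0.03, 0, 0, 0, -1], [0, 0, 0.055, 0, 0, 0, -1], [0, 0, 0.08, 0, 0, 0, -1], [0, 0, 0.105, 0, 0, 0, -1], [0, 0, 0.13, 0, 0, 0, -1], [0, 0, 0.15, 0, 0, 0, -1], [0, 0, 0.15, 0, 0, 0, -1]])

```text
t: 15.2
eef_pos: [529.0, -157.9, 259.3]
tcp_rot: [1.007, 1.566, -0.403]
ft_force: [0.4, -0.2, -0.8]
opening: 0.225
```

```bash
python3 - <<'E'
from h import *
i,K,M=cam("wrist"); cv2.imwrite("pics/wrist13.png",i)
s=state();print(s["t"],s["eef_pos"],s["ft_force"],s["opening"])
i,K,M=cam("scene");crop(i,220,100,370,240,4,"scene13c.png")
i,K,M=cam("side");crop(i,200,150,330,290,4,"side13c.png")
E
```

```text
15.25 [ 528.41167591 -157.67479494  257.4452134 ] [ 0.02675778 -0.83001876 -0.80338611] 0.22301573237831157
```

View pics/wrist13.png

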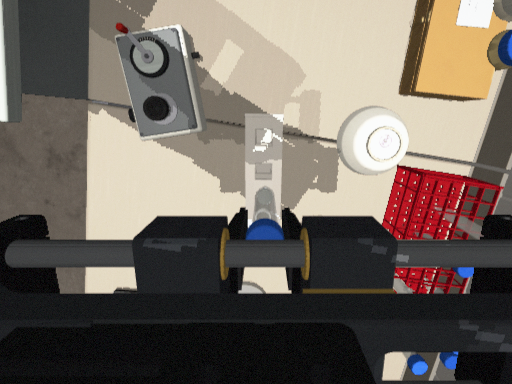

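View pics/scene13c.png

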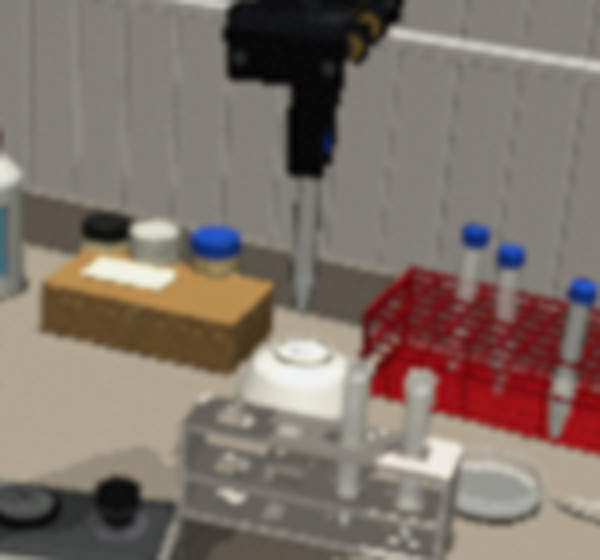

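View pics/side13c.png

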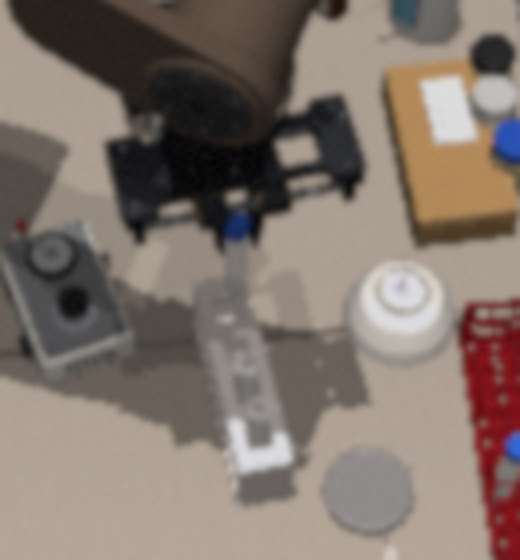

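```bash
python3 - <<'E'
from h import *
i,K,M=cam("wrist"); crop(i,200,140,330,250,6,"w13c.png")
np.savez("w13.npz",K=K,M=M)
s=state();p=s["eef_pos"];print(p)
print("wrist tip pred",proj(K,M,[p[0],p[1],p[2]-100]),"cap top",proj(K,M,[p[0],p[1],p[2]+26]))
i,Ks,Ms=cam("scene");print("scene pred",proj(Ks,Ms,[p[0],p[1],p[2]-100]))
E
```

```text
[ 527.78038757 -157.45266098  255.24377457]
wrist tip pred [264.02264688 187.46295697] cap top [263.6294567  242.23312902]
scene pred [294.2345704  178.24500769]
```

View pics/w13c.png

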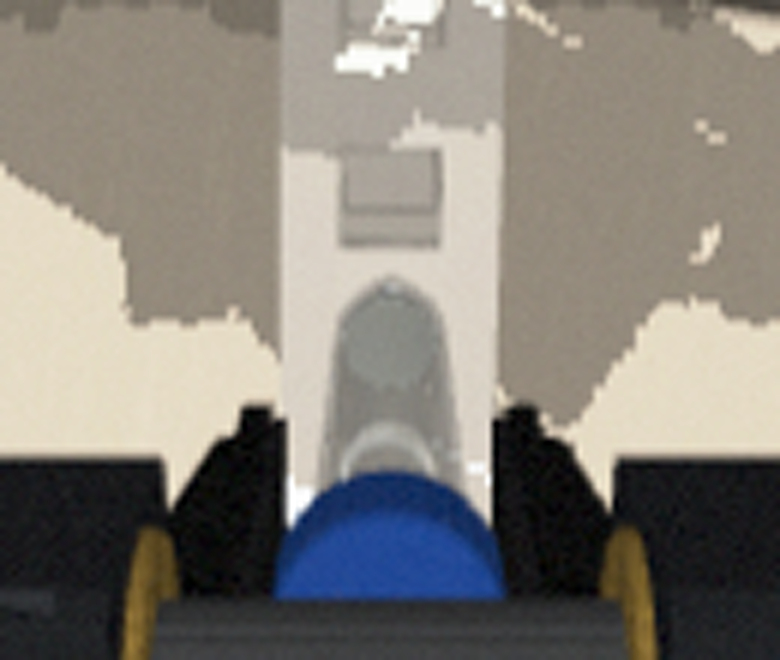

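>>> move_arm(targets=[[-0.001, 0.03, 0, 0, 0, 0, -1], [-0.003, 0.07, 0, 0, 0, 0, -1], [-0.005, 0.115, 0, 0, 0, 0, -1], [-0.007, 0.16, 0, 0, 0, 0, -1], [-0.009, 0.205, 0, 0, 0, 0, -1], [-0.01, 0.245, 0, 0, 0, 0, -1], [-0.012, 0.28, 0, 0, 0, 0, -1], [-0.0124, 0.3, 0, 0, 0, 0, -1], [-0.0124, 0.311, 0, 0, 0, 0, -1], [-0.0124, 0.311, 0, 0, 0, 0, -1]])

```text
t: 16.45
eef_pos: [515.6, 154.1, 255.5]
tcp_rot: [-1.562, 1.57, -2.971]
ft_force: [0.5, -0.4, -0.3]
opening: 0.219
```

>>> move_arm(targets=[[0, 0, 0, 0, 0, 0, -1], [0, 0, 0, 0, 0, 0, -1], [0, 0, 0, 0, 0, 0, -1]])

```text
t: 16.75
eef_pos: [515.9, 152.4, 256.1]
tcp_rot: [0.037, 1.571, -1.375]
ft_force: [-0.2, 0.8, -0.6]
opening: 0.223
```

```bash
python3 - <<'E'
from h import *
i,K,M=cam("wrist"); crop(i,180,120,350,250,4,"w14c.png")
s=state();p=s["eef_pos"];print(s["t"],p,s["ft_force"],s["opening"])
print("wrist tip pred",proj(K,M,[p[0],p[1],p[2]-100]),"mouth",proj(K,M,[516.7,153.3,119]))
i,K,M=cam("scene");crop(i,150,60,350,200,4,"s14c.png");print("mouth",proj(K,M,[516.7,153.3,119]))
i,K,M=cam("side");crop(i,190,90,310,200,5,"sd14c.png");print("mouth",proj(K,M,[516.7,153.3,119]),"tip",proj(K,M,[p[0]+1,p[1],p[2]-100]))
E
```

```text
16.8 [515.93829077 152.57844475 256.17230344] [1.78474853 0.83554606 0.14774166] 0.22600489545204572
wrist tip pred [263.98486333 187.34681676] mouth [264.81546892 178.81857361]
mouth [195.5601822  166.68935807]
mouth [249.13396394 155.16411701] tip [248.98950121 149.13519666]
```

View pics/w14c.png

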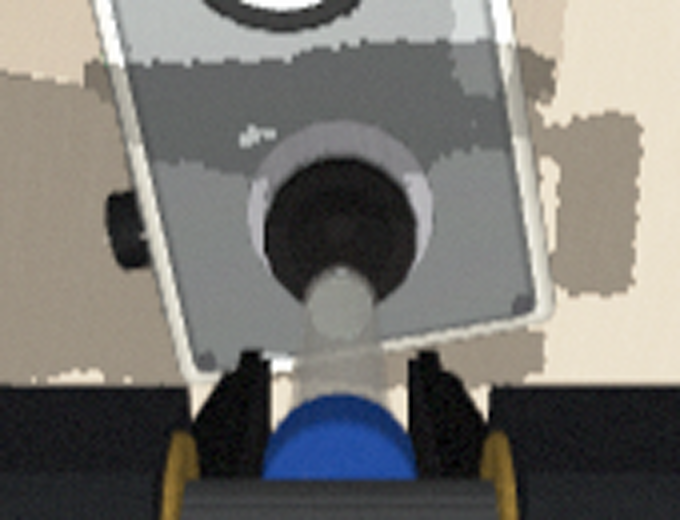

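View pics/sd14c.png

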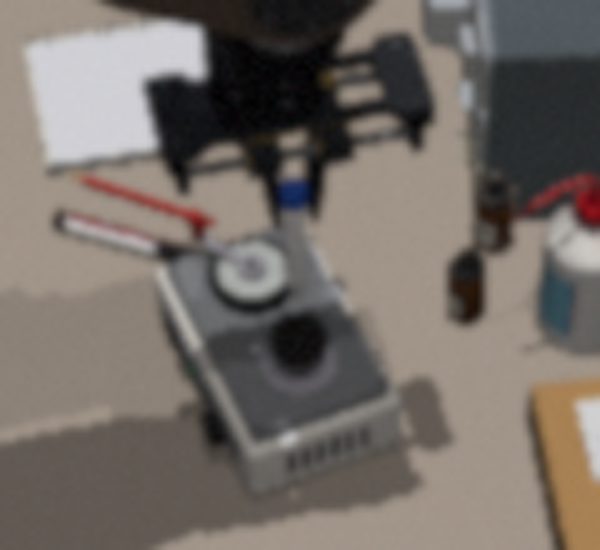

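View pics/s14c.png

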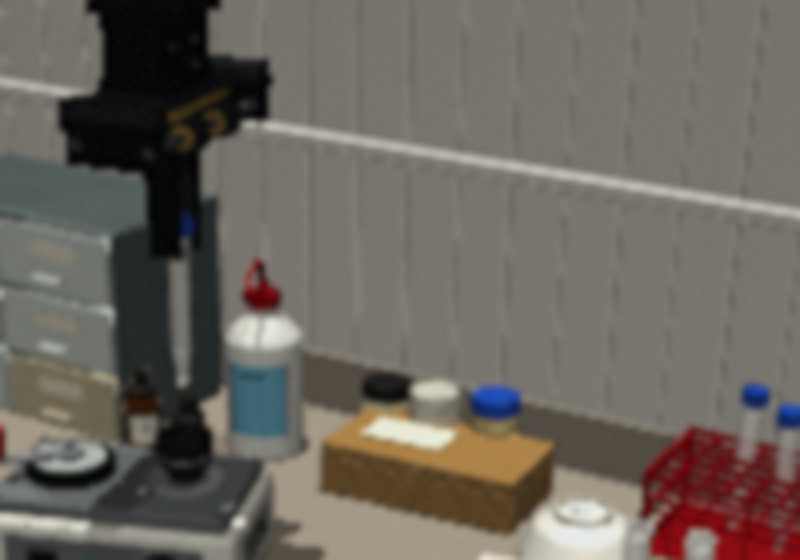

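>>> move_arm(targets=[[0, 0.0007, -0.015, 0, 0, 0, -1], [0, 0.0007, -0.028, 0, 0, 0, -1], [0, 0.0007, -0.036, 0, 0, 0, -1], [0, 0.0007, -0.042, 0, 0, 0, -1], [0, 0.0007, -0.042, 0, 0, 0, -1], [0, 0.0007, -0.042, 0, 0, 0, -1]])

```text
t: 17.5
eef_pos: [516.0, 154.1, 214.5]
tcp_rot: [1.512, 1.57, 0.101]
ft_force: [-0.5, 0.0, 0.2]
opening: 0.226
```

```bash
python3 - <<'E'
from h import *
i,K,M=cam("wrist"); crop(i,180,120,350,250,4,"w15c.png")
s=state();p=s["eef_pos"];print(s["t"],p,s["ft_force"],s["opening"])
i,K,M=cam("scene");crop(i,150,90,250,200,6,"s15c.png")
E
```

```text
17.55 [516.04483156 154.091419   214.60893589] [-0.58511687 -0.06294526 -0.43756583] 0.22464022885215426
```

View pics/w15c.png

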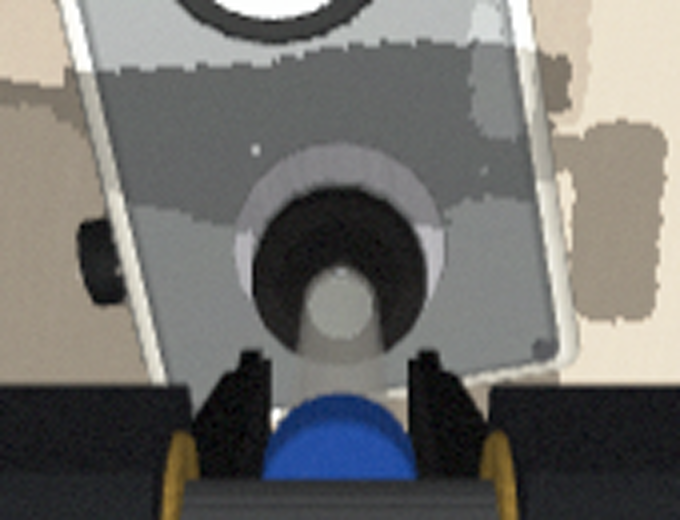

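View pics/s15c.png

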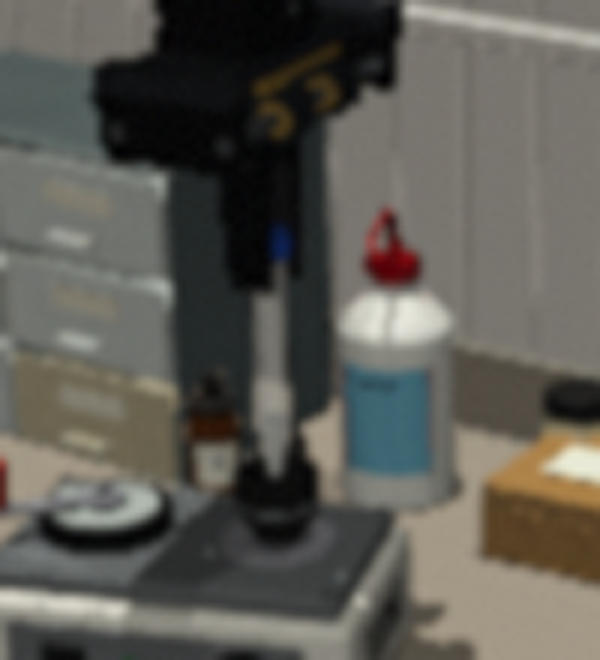

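>>> move_arm(targets=[[0, -0.0005, -0.003, 0, 0, 0, -1], [0, -0.0005, -0.006, 0, 0, 0, -1], [0, -0.0005, -0.009, 0, 0, 0, -1], [0, -0.0005, -0.012, 0, 0, 0, -1], [0, -0.0005, -0.012, 0, 0, 0, -1], [0, -0.0005, -0.012, 0, 0, 0, -1]])

```text
t: 18.2
eef_pos: [515.9, 153.6, 202.3]
tcp_rot: [1.619, 1.57, 0.208]
ft_force: [-0.5, 0.1, 3.1]
opening: 0.223
```

>>> move_arm(targets=[[0, 0, -0.002, 0, 0, 0, -1], [0, 0, -0.004, 0, 0, 0, -1], [0, 0, -0.004, 0, 0, 0, -1], [0, 0, -0.004, 0, 0, 0, -1]])

```text
t: 18.6
eef_pos: [516.0, 153.6, 198.3]
tcp_rot: [1.58, 1.57, 0.17]
ft_force: [-0.7, 0.1, 5.8]
opening: 0.226
```

>>> move_arm(targets=[[0, 0, -0.002, 0, 0, 0, -1], [0, 0, -0.004, 0, 0, 0, -1], [0, 0, -0.004, 0, 0, 0, -1], [0, 0, -0.004, 0, 0, 0, -1]])

```text
t: 19.0
eef_pos: [516.1, 153.6, 194.6]
tcp_rot: [1.582, 1.57, 0.172]
ft_force: [-0.7, -0.8, 8.2]
opening: 0.225
```

>>> move_arm(targets=[[0, 0, -0.001, 0, 0, 0, -1], [0, 0, -0.002, 0, 0, 0, -1], [0, 0, -0.002, 0, 0, 0, -1], [0, 0, -0.002, 0, 0, 0, -1]])

```text
t: 19.4
eef_pos: [516.6, 153.7, 193.6]
tcp_rot: [1.564, 1.568, 0.154]
ft_force: [-1.6, 0.2, 16.9]
opening: 0.225
```

```bash
python3 - <<'E'
from h import *
i,K,M=cam("wrist"); crop(i,180,120,350,250,4,"w16c.png")
s=state();p=s["eef_pos"];print(s["t"],p,s["ft_force"],s["opening"])
i,K,M=cam("scene");crop(i,150,90,250,200,6,"s16c.png")
s=state();p=s["eef_pos"];print(s["t"],p,s["ft_force"],s["opening"])
E
```

```text
19.45 [516.57446189 153.71142003 193.54393768] [-1.88093562  0.37276894 16.10656676] 0.22748261749952214
19.5 [516.57503999 153.71181886 193.57289949] [-1.55601448  0.14719225 16.43514033] 0.22241632587281981
```

View pics/s16c.png

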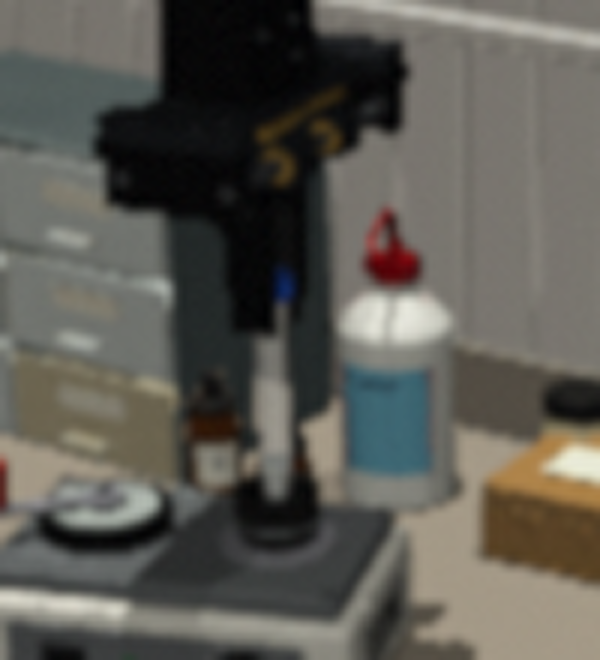

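View pics/w16c.png

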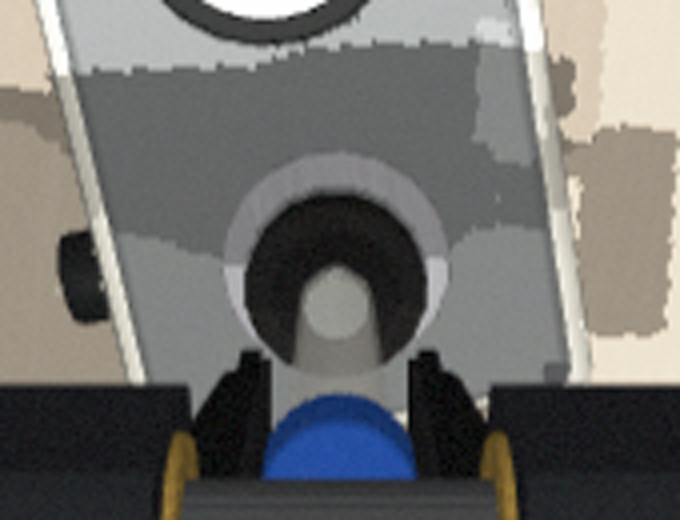

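>>> move_arm(targets=[[0, 0, 0, 0, 0, 0, -1], [0, 0, 0, 0, 0, 0, -1], [0, 0, 0, 0, 0, 0, -1], [0, 0, 0, 0, 0, 0, -1], [0, 0, 0, 0, 0, 0, -1]])

```text
t: 20.0
eef_pos: [516.6, 153.7, 193.6]
tcp_rot: [1.578, 1.568, 0.167]
ft_force: [-1.5, -1.1, 16.5]
opening: 0.224
```

```bash
python3 - <<'E'
from h import *
i,K,M=cam("side"); cv2.imwrite("pics/side17.png",i);crop(i,190,90,320,290,3,"side17c.png")
s=state();p=s["eef_pos"];print(s["t"],p,s["ft_force"],s["opening"])
E
```

```text
20.05 [516.58490657 153.71687252 193.54829697] [-1.5066228  -0.65234116 16.22320145] 0.22353796617444935
```

View pics/side17c.png

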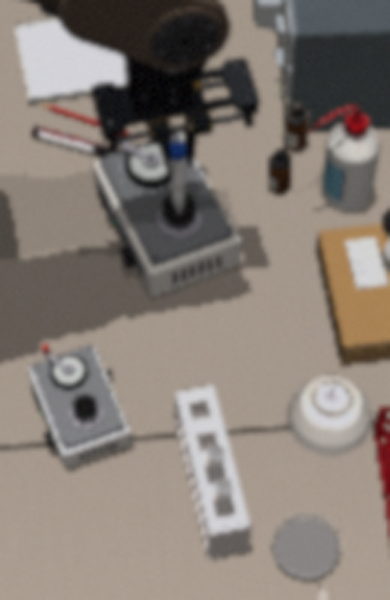

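```bash
python3 -c "
from cell import job_done,state
print(job_done());s=state();print(s['t'],s['eef_pos'],s['ft_force'])"
```

```text
the job is handed in; nothing more can be done
None
the job is handed in; nothing more can be done
```

I wound the larger mixer's timer lever to its stop and let it spring home. I then lifted the capped tube out of the white rack and pressed it upright into the cup. I handed the job in at about 20 s, still gripping the tube; no verdict was reported.

**Lever:** at the stop, the push force rose to about 21 N while the tool hardly moved. The knob's pixel also matched 1.15 rad. After release, the wrist picture showed the lever home. In the last pictures the knob was only partly in view (at the edge of the scene picture) and looked home.

**Cup:** the force rose steadily to about 8 N over roughly 8 mm of travel. It then jumped to 16 N within the next millimetre, so the cup is on its stop. It held steady at about 16.5 N, and the tool stayed at z = 193.6 mm. In the wrist view the tip sits in the cup within about 1–2 mm of its axis, with the tube upright.

**Open tubes and bystanders:** the last side picture shows the open tubes still standing in the rack. Nothing on the bench had visibly been disturbed. I did not measure how far the open tubes moved.

**Disagreements:**
- **Grip:** I first tried to grip the tube's body, but the jaws closed to about 21 mm, which meant they were on the cap. I regripped centred on the cap.
- **Cap height:** the two wrist views put the cap about 127 mm above the bench, against 132 mm expected for its top.
- **Cup position:** my first rough reading from the side camera was about 16 mm off. I used the position from three wrist views instead, which agreed to about 1–2 mm.

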